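# Bring the label printer of a packing scale back into service

### The job

The label roll in the packing scale has just been changed: push the raised printer cover down until it is fully shut, then press the white feed key, next the product key in the colour of the cake box standing on the weighing pan, and finally the blue print key, each one fully down for a moment and then let up again. Press no key before the cover is shut and no other key at all. It is all fingertip work: grip and lift nothing, leave the cake boxes, the mug and the empty label core standing where they are, and finish clear of the scale.

Things in the scene. Friction and masses are not known exactly. Their poses are not given: they have to be found in the camera images.
- scale: white labelling scale, 430 deep (x), 340 wide (y), fixed; origin under its middle on the table, x axis away from the operator, y to his left, z up. Front right: keys in two rows of three, 50 mm apart, 8 mm proud of a panel that rises 12 degrees towards +x. Front left (y +30 to +170 mm): label printer, 96 mm high, with its cover. Behind: weighing pan, wire guard 40 mm high at its rear edge
- pan_mid (a point): middle of the top of the weighing pan (232 x 334 mm, 115 mm above the table)
- cover (a joint): angle of the printer's hinged grey cover: 0 fully shut (lying level), positive raised, up to 1.5 rad; starts raised between 0.75 and 1.2. Its stiff hinge holds it at any angle, about 1 to 2 N at the free edge moves it
- cover_hinge (a point): middle of the cover's hinge line, at the rear of the printer, 96 mm above the table; hinge along the scale's y axis, and this point turns with the cover: its -x axis points along the cover to the free edge
- cover_edge (a point): middle of the free edge of the cover, on its outer (upper when shut) face: 150 mm from the hinge and 12 mm out along the cover's normal (z axis). Cover 130 mm wide, 6 mm thick; outer face flat. Shut, the edge lies 108 mm above the table at the front of the printer; raised, the outer face looks up and away from the robot
- key_yellow (a joint): travel of the yellow key, product key: 0 up, 0.005 m fully down (about 5 N, springs back); counts as pressed from 0.0035 m
- yellow_top (a point): centre of the top face of the yellow key, upper row, left (next to the printer); face 28 mm up the slope by 28 mm across; z axis = outward normal of the sloping panel
- key_red (a joint): travel of the red key, product key: 0 up, 0.005 m fully down (about 5 N, springs back); counts as pressed from 0.0035 m
- red_top (a point): centre of the top face of the red key, upper row, middle; face 28 mm up the slope by 28 mm across; z axis = outward normal of the sloping panel
- key_green (a joint): travel of the green key, product key: 0 up, 0.005 m fully down (about 5 N, springs back); counts as pressed from 0.0035 m
- green_top (a point): centre of the top face of the green key, upper row, right; face 28 mm up the slope by 28 mm across; z axis = outward normal of the sloping panel
- key_grey (a joint): travel of the grey key, tare key, not used: 0 up, 0.005 m fully down (about 5 N, springs back); counts as pressed from 0.0035 m
- grey_top (a point): centre of the top face of the grey key, lower row, left (next to the printer); face 28 mm up the slope by 28 mm across; z axis = outward normal of the sloping panel
- key_white (a joint): travel of the white key, label feed key: 0 up, 0.005 m fully down (about 5 N, springs back); counts as pressed from 0.0035 m
- white_top (a point): centre of the top face of the white key, lower (nearest the robot) row, middle; face 28 mm up the slope by 28 mm across; z axis = outward normal of the sloping panel
- key_blue (a joint): travel of the blue key, print key: 0 up, 0.005 m fully down (about 5 N, springs back); counts as pressed from 0.0035 m
- blue_top (a point): centre of the top face of the blue key, lower row, right; face 28 mm up the slope by 34 mm across; z axis = outward normal of the sloping panel
- tray_yellow_mid (a point): centre, half-way up, of the boxed cake portion with the yellow tray, yellow dot on its clear lid: 120 x 66 x 60 mm, about 220 g, loose; one of the three boxes stands on the weighing pan, the other two on a wire rack of the same height (115 mm) at the left of the table
- tray_red_mid (a point): centre, half-way up, of the boxed cake portion with the red tray, red dot on its clear lid: 120 x 66 x 60 mm, about 220 g, loose; one of the three boxes stands on the weighing pan, the other two on a wire rack of the same height (115 mm) at the left of the table
- tray_green_mid (a point): centre, half-way up, of the boxed cake portion with the green tray, green dot on its clear lid: 120 x 66 x 60 mm, about 220 g, loose; one of the three boxes stands on the weighing pan, the other two on a wire rack of the same height (115 mm) at the left of the table
- rack: wire cooling rack on the table left of the scale, 300 x 130 mm, 115 mm high, fixed; origin under its middle
- core: empty cardboard label core standing on the table right of the scale, 40 mm across, 62 mm tall, loose; origin under its middle
- mug: black travel mug, 80 mm across, 198 mm tall, front left on the table, loose; origin under its middle
There are look-alikes about, which are no part of the job. What is shaped like the part that bears tray_red_mid but turquoise is not meant.

How it is judged:
On the way, in this order (a step that is already met when the one before it is completed fails the run):
1. the printer cover is fully shut, no key pressed (value of joint cover below 0.05 rad and value of joint each of key_yellow, key_red, key_green, key_grey, key_white, key_blue below 0.0015 m), for 0.2 s.
2. the white feed key is pressed down, alone (value of joint key_white above 0.0035 m and value of joint each of key_yellow, key_red, key_green, key_grey, key_blue below 0.0015 m), for 0.1 s.
3. the product key in the colour of the box on the pan is pressed down, alone (((horizontal distance between tray_yellow_mid and pan_mid below 0.12 m and (value of joint key_yellow above 0.0035 m and value of joint each of key_red, key_green, key_grey, key_white, key_blue below 0.0015 m)) or (horizontal distance between tray_red_mid and pan_mid below 0.12 m and (value of joint key_red above 0.0035 m and value of joint each of key_yellow, key_green, key_grey, key_white, key_blue below 0.0015 m)) or (horizontal distance between tray_green_mid and pan_mid below 0.12 m and (value of joint key_green above 0.0035 m and value of joint each of key_yellow, key_red, key_grey, key_white, key_blue below 0.0015 m)))), for 0.1 s.
4. the blue print key is pressed down, alone (value of joint key_blue above 0.0035 m and value of joint each of key_yellow, key_red, key_green, key_grey, key_white below 0.0015 m), for 0.1 s.
At the end, for the whole second after the job is handed in: The printer cover is shut to within 0.05 rad (7 mm at its edge), all six keys are up again (within 1 mm), and every cake box, the mug and the core stand within 20 mm of where they stood (value of joint cover below 0.05 rad and value of joint each of key_yellow, key_red, key_green, key_grey, key_white, key_blue below 0.001 m and distance of each of tray_yellow_mid, tray_red_mid, tray_green_mid, core, mug from where it was at the start of the episode below 0.02 m); the robot touches nothing.
It fails at once if a key is pressed while the printer cover is still open (value of joint cover above 0.08 rad and value of joint any of key_yellow, key_red, key_green, key_grey, key_white, key_blue above 0.002 m).
It fails at once if the grey tare key is pressed (value of joint key_grey above 0.0025 m).
It fails at once if a product key of another colour than the box on the pan is pressed ((not (horizontal distance between tray_yellow_mid and pan_mid below 0.12 m) and value of joint key_yellow above 0.0025 m) or (not (horizontal distance between tray_red_mid and pan_mid below 0.12 m) and value of joint key_red above 0.0025 m) or (not (horizontal distance between tray_green_mid and pan_mid below 0.12 m) and value of joint key_green above 0.0025 m)).
It fails at once if a cake box, the mug or the core is shifted by more than 20 mm, lifted or carried (distance of any of tray_yellow_mid, tray_red_mid, tray_green_mid, core, mug from where it was at the start of the episode above 0.02 m).
It also fails if it takes over 54 s, if anything falls off the work surface, if the arm or the gripper's body presses on something with over 40 N, if the wrist force passes 120 N, or if a joint passes its speed limit or range.

### The arm

A 7-joint arm with a two-finger parallel gripper is mounted at the origin on the work surface. World frame = base frame: x ahead of the robot, y to its left, z up, the work surface at z = 0. Lengths are in m, angles in rad, forces in N, time in s.
With the tool pointing down it reaches from about 0.4 to 0.85 m from the base axis. Payload 10.4 kg.
Tool frame: the origin (TCP) lies midway between the tips of the shut fingers; the grasp point (between the pads) lies 19 mm behind it (arm.hold_point_z is the distance from the TCP to the grasp point, in m); z points along the fingers, y is the line along which they close (so a half turn about z gives the same grasp; the last joint's range is limited). The gripper opens to 85 mm and grips with 20 to 120 N. Pads are 22 mm wide; open, the fingers measure 114 mm over their backs; the gripper's body (76 mm by 85 mm) begins 54 mm behind the grasp point. The pads swing forward as they close: fully open they stand 13 mm farther back than shut.
Start: joints at [-1.316, 0.332, -0.065, 1.46, 0.022, 1.35, -0.088], TCP at [0.171, 0.601, 0.231] pointing down, gripper open.
Joint ranges: [-2.6, 2.6], [-0.5, 2.12], [-1.47, 1.34], [0.16, 2.42], [-1.27, 4.41], [0.06, 2.06], [-2.6, 2.6]. Speed limits (rad/s): [2.22, 2.22, 2.79, 2.79, 3.14, 3.14, 3.14].

### API

Orientations are given as a unit quaternion [w, x, y, z].
In Python, from plant import arm gives the robot as it stands.
- The arm moves only by the tool servo_tool, never from a script. Its argument "rows" is a list of rows, each an object with "offset": the shift along the tool's x, y, z in units of 0.12 m (1.0 is 0.12 m), a list of three; "angular": the turn, a rotation vector about the tool's x, y, z in units of 90 degrees (1.0 is 90 degrees), a list of three. A call has exactly 10 rows; each row shifts and turns the commanded pose from where the row before left it, along the tool's axes as they then stand; what a row does not reach is not made up. A row lasts 1/8 s, in which the tool goes at most 62.5 mm and 10.7 degrees, less where a joint would pass 70% of its speed; a pose out of reach is approached as far as the arm can. A call with a number of a shift or a turn outside -1 to 1 is refused whole. A call with a gripper value outside its range is refused whole. "fingers" is the opening, from 0 (shut) to 1 (fully open), set as the call begins (left out, the last holds). The fingers move at their own pace and stop on an object; the grip force is fixed at half the most. Time passes only in rows, so rows that do not move let the fingers close, or fill a call up. It gives the time, the measured TCP pose, the force, the opening and the grip force at its end, in the units of the state.
- arm.sense(): the state, without advancing time (a new reading comes with each control period).
- arm.snapshot(name): name is "scene" or "top" or "wrist"; returns a dict with "img" (384x512x3 uint8, red, green, blue), "z_map" (384x512 float32, m along the optical axis (not along the pixel's ray), 0 where there is no reading), "camera_matrix" (3x3 intrinsics, pixels), "rvec" (rotation vector, rad) and "tvec" (3), from world to camera coordinates, as OpenCV has them; the wrist camera has in their place "hand_eye" (4x4, takes a point from camera to tool coordinates, whose origin is the TCP and whose axes are the flange's). Camera axes: x right, y down, z forward; pixel columns grow to the right and rows downward; lengths in m; the calibration is good to about 2 mm. A picture is of the moment at which its call begins: read the wrist's pose just before it.
- arm.close_job(): hands the job in; it is judged then, once.
The state is a dict: "t": time; "joint_positions": joint angles; "qvel": joint speeds; "joint_torque": joint torques, N m; "eef_pos": TCP position; "tool_rot": TCP orientation; "contact_force": force on the tool from outside, world axes, zero at the start; "moment": the same for the moment, N m; "grip_width": opening from 0.0 (shut) to 1.0 (fully open); "gripper_force": force on a finger pad.
Only numpy, scipy, OpenCV 4.12 (cv2) and the standard library are available. Lean on these libraries where they do the work, as an engineer would, in place of code of your own. Each camera call takes 0.05 s, during which the arm holds its last target. There are 200 camera calls.

## Working session

There is one attempt and no reset: what is moved stays moved. The work goes in short steps, Python scripts to look and compute and a tool call to move; the robot and the scene stay as the last step left them, time stands still between calls to the robot, and variables do not carry over. Pictures are saved under pics/ and viewed, at most 10 in all, crops included, and the job is handed in when it is done.

Besides the shell and the picture viewer there is one more tool, called after ">>>" by a JSON object that holds its "op" and its "data". servo_tool: Moves the arm, as the interface text tells. Shifts and turns lie within -1 to 1; 1 stands for 0.12 m of shift or 90 degrees of turn. Its arguments: {"type":"object","properties":{"rows":{"type":"array"},"fingers":{"type":"number"}},"required":["rows"]}

```bash
mkdir -p pics
cat > h.py <<'E'
import numpy as np,cv2
from plant import arm
def pts(s):
    K=s["camera_matrix"];z=s["z_map"];v,u=np.indices(z.shape)
    p=np.stack([(u-K[0,2])/K[0,0]*z,(v-K[1,2])/K[1,1]*z,z],-1)
    R=cv2.Rodrigues(np.array(s["rvec"],float))[0]
    return (p-np.array(s["tvec"]).ravel())@R
E
python3 - <<'E'
from h import *
s=arm.sense();print(s["t"],s["eef_pos"],s["tool_rot"])
for n in("scene","top"):
    c=arm.snapshot(n);cv2.imwrite(f"pics/{n}.png",c["img"][...,::-1]);np.savez(f"{n}.npz",**c)
E
```

```text
0.0 [0.17127943 0.60067933 0.23051383] [-6.75923904e-05  1.38419539e-01  9.90373424e-01 -7.13101426e-04]
```

View pics/scene.png

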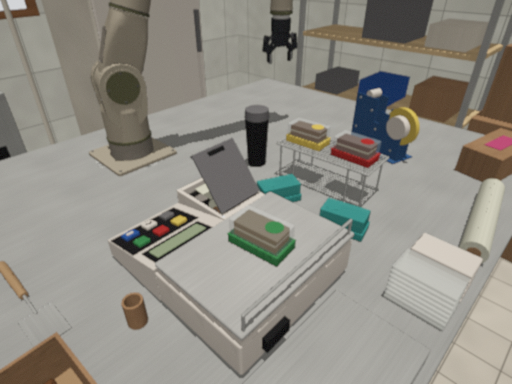

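View pics/top.png

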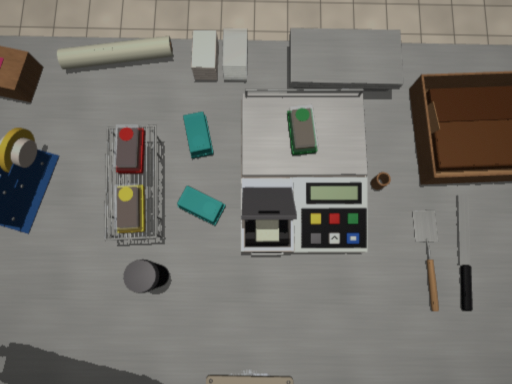

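The green box is on the pan (top ~302,130). The keys are at ~(315–353, 218–239): white (334,239), green (353,218), blue (353,239). The cover is raised at ~(268,203), and the mug is at (143,276).

Run:
```python
from h import *
c=np.load("top.npz");P=pts(c);h=cv2.cvtColor(c["img"],cv2.COLOR_RGB2HSV)
np.set_printoptions(precision=4,suppress=True)
def blob(n,lo,hi):
    m=cv2.inRange(h,lo,hi);m[:, :302]=0;m[:,370:]=0;m[:210]=0;m[246:]=0
    k,l,st,ce=cv2.connectedComponentsWithStats(m)
    for i in range(1,k):
        if st[i,4]>25: print(n,ce[i],st[i],np.median(P[l==i],0))
blob("yel",(20,120,100),(35,255,255));blob("red",(0,150,80),(8,255,255));blob("red2",(170,150,80),(180,255,255))
blob("grn",(45,120,50),(80,255,255));blob("blu",(100,150,80),(125,255,255));blob("wht",(0,0,170),(180,60,255));blob("gry",(0,0,70),(180,60,130))
# cover
for v in range(186,222,4): print(v,P[v,255],P[v,285],c["img"][v,255])
for u in range(236,304,4): print(u,P[205,u])
s=np.load("scene.npz");Q=pts(s)
for uv in [(205,150),(222,145),(232,205),(252,185),(230,170),(238,190)]: print(uv,Q[uv[1],uv[0]])
q=Q[(P*0+Q)[...,0]>-9]
```

```text
yel [315.5 218. ] [311 213  10  11 110] [ 0.5284 -0.1687  0.0818]
red [334.    218.084] [329 213  11  11 119] [ 0.5291 -0.218   0.0818]
grn [352.1818 217.9835] [347 213  12  11 121] [ 0.5304 -0.2665  0.0817]
blu [352.4545 238.1136] [347 233  12  11  88] [ 0.4765 -0.2684  0.0715]
wht [333.8276 238.2069] [330 234   9   9  58] [ 0.4744 -0.2187  0.0714]
gry [366.  227.5] [366 210   1  36  36] [ 0.507  -0.3063  0.0683]
gry [315.4545 237.5455] [311 233  10  10  99] [ 0.4767 -0.1686  0.0714]
186 [ 0.6104 -0.0056  0.0944] [ 0.6112 -0.0857  0.0972] [164 167 172]
190 [ 0.5938 -0.0056  0.123 ] [ 0.5957 -0.084   0.1204] [62 60 61]
194 [ 0.5801 -0.0057  0.1391] [ 0.5814 -0.0825  0.1394] [62 61 61]
198 [ 0.5663 -0.0058  0.1585] [ 0.5674 -0.081   0.1597] [62 61 61]
202 [ 0.5537 -0.0059  0.1728] [ 0.5538 -0.0794  0.1802] [63 62 62]
206 [ 0.5412 -0.006   0.1885] [ 0.5425 -0.0788  0.1888] [62 60 61]
210 [ 0.5289 -0.0061  0.2058] [ 0.5304 -0.0776  0.2036] [62 60 61]
214 [ 0.5169 -0.0062  0.2229] [ 0.518  -0.0761  0.2241] [63 61 62]
218 [ 0.5084 -0.0064  0.2164] [ 0.5096 -0.0767  0.216 ] [73 72 72]
236 [ 0.5735  0.0481 -0.0026]
240 [0.5729 0.0363 0.0024]
244 [0.5438 0.0208 0.1846]
248 [0.5436 0.011  0.1874]
252 [0.5447 0.0013 0.1815]
256 [ 0.5441 -0.0084  0.1859]
260 [ 0.5441 -0.0181  0.187 ]
264 [ 0.5443 -0.0278  0.1873]
268 [ 0.5443 -0.0375  0.1879]
272 [ 0.5443 -0.0472  0.1892]
276 [ 0.5454 -0.0572  0.1837]
280 [ 0.5448 -0.0667  0.1881]
284 [ 0.5453 -0.0765  0.1861]
288 [ 0.546  -0.0865  0.1832]
292 [ 0.5456 -0.096   0.1862]
296 [ 0.5631 -0.1168  0.0802]
300 [ 0.5635 -0.1277  0.0789]
(205, 150) [ 0.5212 -0.0676  0.2207]
(222, 145) [ 0.5217 -0.0159  0.2154]
(232, 205) [ 0.607  -0.0679  0.1069]
(252, 185) [0.595  0.0117 0.1207]
(230, 170) [ 0.5626 -0.03    0.1681]
(238, 190) [ 0.5925 -0.0338  0.1263]
```

>>> {"op": "servo_tool", "data": {"rows": [{"offset": [0, 0, -0.4], "angular": [0, 0, -0.0885]}, {"offset": [0, 0, -0.4], "angular": [0, 0, -0.0885]}, {"offset": [-0.24, -0.4, 0], "angular": [0, 0, 0]}, {"offset": [-0.24, -0.4, 0], "angular": [0, 0, 0]}, {"offset": [-0.24, -0.4, 0], "angular": [0, 0, 0]}, {"offset": [-0.24, -0.4, 0], "angular": [0, 0, 0]}, {"offset": [-0.24, -0.4, 0], "angular": [0, 0, 0]}, {"offset": [-0.24, -0.4, 0], "angular": [0, 0, 0]}, {"offset": [-0.24, -0.4, 0], "angular": [0, 0, 0]}, {"offset": [-0.24, -0.4, 0], "angular": [0, 0, 0]}], "fingers": 0}}

```text
t: 1.35
eef_pos: [0.4024, 0.2153, 0.3272]
tool_rot: [-0.0, -0.0, 1.0, 0.0]
contact_force: [0.7, 0.1, -0.1]
grip_width: 0.001
gripper_force: 0.0
```

>>> {"op": "servo_tool", "data": {"rows": [{"offset": [-0.226, -0.349, 0], "angular": [0, 0, 0]}, {"offset": [-0.226, -0.349, 0], "angular": [0, 0, 0]}, {"offset": [-0.226, -0.349, 0], "angular": [0, 0, 0]}, {"offset": [-0.226, -0.349, 0], "angular": [0, 0, 0]}, {"offset": [-0.226, -0.349, 0], "angular": [0, 0, 0]}, {"offset": [-0.226, -0.349, 0], "angular": [0, 0, 0]}, {"offset": [0, 0, 0], "angular": [0, 0, 0]}, {"offset": [0, 0, 0.35], "angular": [0, 0, 0]}, {"offset": [0, 0, 0.35], "angular": [0, 0, 0]}, {"offset": [0, 0, 0], "angular": [0, 0, 0]}]}}

```text
t: 2.6
eef_pos: [0.5627, -0.0331, 0.2407]
tool_rot: [-0.003, -0.001, 1.0, -0.0]
contact_force: [-0.1, -0.4, 0.6]
grip_width: -0.0
gripper_force: 0.0
```

Run:
```python
from h import *
s=arm.sense();print(s["t"],s["eef_pos"])
c=arm.snapshot("scene");cv2.imwrite("pics/s2.png",cv2.resize(c["img"][100:260,80:330,::-1],None,fx=3,fy=3))
```

```text
2.6 [ 0.56274554 -0.03309084  0.24073183]
```

View pics/s2.png

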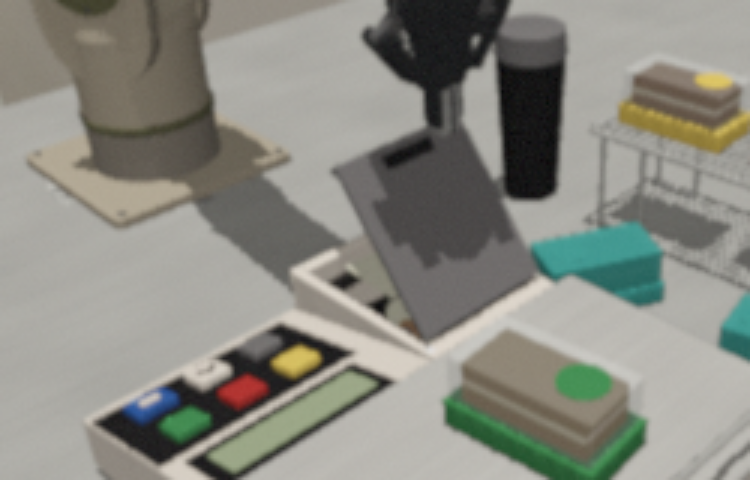

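>>> {"op": "servo_tool", "data": {"rows": [{"offset": [0.06, 0, 0.23], "angular": [0, 0, 0]}, {"offset": [0.0875, 0, 0], "angular": [0, 0, 0]}, {"offset": [0.0875, 0, 0], "angular": [0, 0, 0]}, {"offset": [0.1, 0, 0.08], "angular": [0, 0, 0]}, {"offset": [0.1, 0, 0.08], "angular": [0, 0, 0]}, {"offset": [0.07, 0, 0.0875], "angular": [0, 0, 0]}, {"offset": [0.07, 0, 0.0875], "angular": [0, 0, 0]}, {"offset": [0.054, 0, 0.104], "angular": [0, 0, 0]}, {"offset": [0.054, 0, 0.104], "angular": [0, 0, 0]}, {"offset": [0, 0, 0], "angular": [0, 0, 0]}]}}

```text
t: 3.9
eef_pos: [0.4817, -0.0341, 0.1494]
tool_rot: [-0.001, -0.0, 1.0, -0.0]
contact_force: [-0.1, 0.8, 0.2]
grip_width: 0.002
gripper_force: 0.0
```

Run:
```python
from h import *
c=arm.snapshot("scene");P=pts(c)
cv2.imwrite("pics/s3.png",cv2.resize(c["img"][100:260,80:330,::-1],None,fx=3,fy=3))
```

```text
(no output)
```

View pics/s3.png

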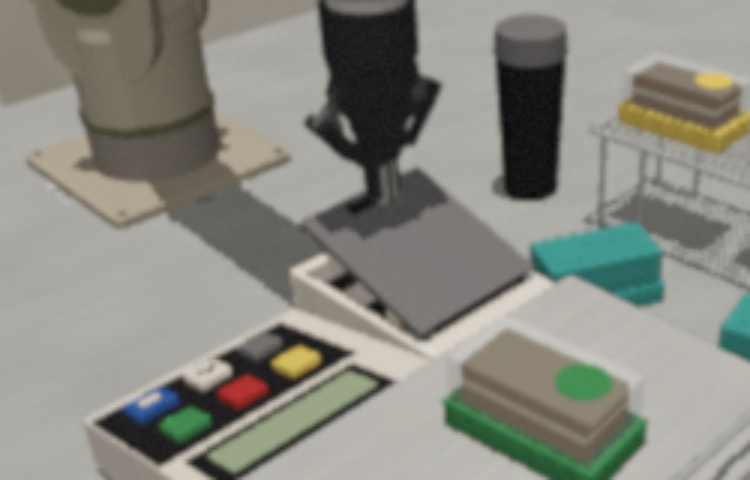

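The cover is following: it is about half shut, with the tip on its face near the free edge (crop ~385,200).

>>> {"op": "servo_tool", "data": {"rows": [{"offset": [0.036, 0, 0.115], "angular": [0, 0, 0]}, {"offset": [0.036, 0, 0.115], "angular": [0, 0, 0]}, {"offset": [0.01, 0, 0.058], "angular": [0, 0, 0]}, {"offset": [0, 0, 0.05], "angular": [0, 0, 0]}, {"offset": [0, 0, 0.04], "angular": [0, 0, 0]}, {"offset": [0, 0, 0.03], "angular": [0, 0, 0]}, {"offset": [0, 0, 0], "angular": [0, 0, 0]}, {"offset": [0, 0, 0], "angular": [0, 0, 0]}, {"offset": [0, 0, 0], "angular": [0, 0, 0]}, {"offset": [0, 0, 0], "angular": [0, 0, 0]}]}}

```text
t: 5.2
eef_pos: [0.4731, -0.0341, 0.1066]
tool_rot: [-0.0, 0.0, 1.0, 0.002]
contact_force: [-36.7, 0.2, 79.4]
grip_width: -0.005
gripper_force: 39.9
```

>>> {"op": "servo_tool", "data": {"rows": [{"offset": [0, 0, -0.1], "angular": [0, 0, 0]}, {"offset": [0, 0, -0.25], "angular": [0, 0, 0]}, {"offset": [0, 0, -0.25], "angular": [0, 0, 0]}, {"offset": [0, -0.3, 0], "angular": [0, -0.0667, 0]}, {"offset": [0, -0.3, 0], "angular": [0, -0.0667, 0]}, {"offset": [0, -0.35, 0], "angular": [0, 0, 0]}, {"offset": [0, -0.35, 0], "angular": [0, 0, 0]}, {"offset": [0, -0.24, 0], "angular": [0, 0, 0]}, {"offset": [0, 0, 0], "angular": [0, 0, 0]}, {"offset": [0, 0, 0], "angular": [0, 0, 0]}]}}

```text
t: 6.45
eef_pos: [0.473, -0.2183, 0.1734]
tool_rot: [0.104, -0.0, 0.995, 0.0]
contact_force: [0.9, 0.2, 0.1]
grip_width: 0.0
gripper_force: 0.0
```

Run:
```python
from h import *
from scipy.spatial.transform import Rotation as Ro
s=arm.sense();p=np.array(s["eef_pos"]);R=Ro.from_quat(np.roll(s["tool_rot"],-1)).as_matrix();print(p,s["contact_force"]);print(R.round(3))
c=arm.snapshot("top");P=pts(c)
for u in(250,262,274,288): print(P[195:232:9,u].round(3).tolist())
s=arm.snapshot("wrist");np.savez("w.npz",p=p,R=R,**s)
cv2.imwrite("pics/w.png",s["img"][...,::-1])
```

```text
[ 0.47300237 -0.21830082  0.1733979 ] [0.91756573 0.17800948 0.06749327]
[[-0.978 -0.001  0.208]
 [-0.001  1.     0.   ]
 [-0.208  0.    -0.978]]
[[0.583, 0.007, 0.108], [0.559, 0.007, 0.109], [0.536, 0.006, 0.105], [0.511, 0.006, 0.11], [0.488, 0.005, 0.107]]
[[0.583, -0.024, 0.111], [0.559, -0.025, 0.11], [0.536, -0.025, 0.107], [0.512, -0.025, 0.11], [0.489, -0.026, 0.108]]
[[0.584, -0.056, 0.109], [0.559, -0.056, 0.112], [0.536, -0.056, 0.111], [0.513, -0.057, 0.107], [0.489, -0.057, 0.107]]
[[0.584, -0.093, 0.111], [0.56, -0.093, 0.11], [0.537, -0.093, 0.11], [0.513, -0.093, 0.109], [0.489, -0.093, 0.113]]
```

View pics/w.png

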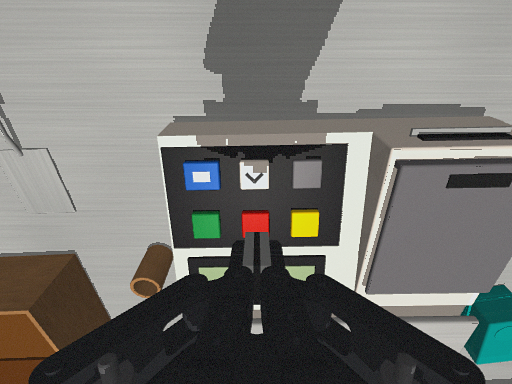

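The cover is shut level. The wrist view shows blue (202,176), white (254,175) and green (206,225) with the tip ahead of them. I'll compute the key centres in tool coordinates.

Run:
```python
from h import *
w=np.load("w.npz");K=w["camera_matrix"];H=w["hand_eye"];z=w["z_map"];h=cv2.cvtColor(w["img"],cv2.COLOR_RGB2HSV)
def rg(n,lo,hi,r):
    m=cv2.inRange(h,lo,hi);k=np.zeros_like(m);k[r[1]:r[3],r[0]:r[2]]=1;m=m*k
    v,u=np.nonzero(m);a=(u.min()+u.max())/2;b=(v.min()+v.max())/2;d=np.median(z[v,u])
    t=(H@[(a-K[0,2])/K[0,0]*d,(b-K[1,2])/K[1,1]*d,d,1])[:3]
    print(n,(a,b),u.min(),u.max(),v.min(),v.max(),"tool",t.round(4),"units",(t/.12).round(3),"world",(w["p"]+w["R"]@t).round(4))
rg("blue",(100,120,80),(130,255,255),(180,155,226,195))
rg("white",(0,0,170),(180,60,255),(236,155,274,195))
rg("grey",(0,0,70),(180,60,140),(288,155,326,195))
rg("green",(45,120,50),(85,255,255),(185,205,226,244))
rg("yellow",(20,120,100),(35,255,255),(285,205,326,244))
```

```text
blue (np.float64(201.5), np.float64(175.5)) 183 220 161 190 tool [ 0.0158 -0.051   0.1018] units [ 0.132 -0.425  0.848] world [ 0.4787 -0.2692  0.0706]
white (np.float64(254.0), np.float64(175.5)) 240 268 162 189 tool [ 0.0156 -0.0013  0.1027] units [ 0.13  -0.011  0.856] world [ 0.4791 -0.2196  0.0697]
grey (np.float64(306.5), np.float64(174.0)) 292 321 160 188 tool [0.0174 0.0481 0.1014] units [0.145 0.401 0.845] world [ 0.477  -0.1702  0.0706]
green (np.float64(206.0), np.float64(224.5)) 192 220 211 238 tool [-0.0354 -0.0498  0.1023] units [-0.295 -0.415  0.852] world [ 0.5289 -0.2681  0.0807]
yellow (np.float64(304.5), np.float64(223.0)) 291 318 210 236 tool [-0.0335  0.0492  0.1017] units [-0.279  0.41   0.848] world [ 0.5268 -0.169   0.0809]
```

>>> {"op": "servo_tool", "data": {"rows": [{"offset": [0.13, -0.01, 0], "angular": [0, 0, 0]}, {"offset": [0, 0, 0.25], "angular": [0, 0, 0]}, {"offset": [0, 0, 0.25], "angular": [0, 0, 0]}, {"offset": [0, 0, 0.25], "angular": [0, 0, 0]}, {"offset": [0, 0, 0.08], "angular": [0, 0, 0]}, {"offset": [0, 0, 0.03], "angular": [0, 0, 0]}, {"offset": [0, 0, 0.03], "angular": [0, 0, 0]}, {"offset": [0, 0, 0.015], "angular": [0, 0, 0]}, {"offset": [0, 0, 0], "angular": [0, 0, 0]}, {"offset": [0, 0, 0], "angular": [0, 0, 0]}]}}

```text
t: 7.8
eef_pos: [0.4804, -0.22, 0.0656]
tool_rot: [0.105, 0.0, 0.994, 0.001]
contact_force: [-13.4, 5.7, 22.3]
grip_width: -0.004
gripper_force: 12.0
```

Run:
```python
from h import *
w=np.load("w.npz");s=arm.sense();print((w["R"].T@(np.array(s["eef_pos"])-w["p"])).round(4),w["R"].T@s["contact_force"],s["t"])
```

```text
[ 0.0151 -0.0018  0.107 ] [  8.50282804   5.74913957 -24.58902762] 7.8
```

>>> {"op": "servo_tool", "data": {"rows": [{"offset": [0, 0, 0], "angular": [0, 0, 0]}, {"offset": [0, 0, -0.2], "angular": [0, 0, 0]}, {"offset": [-0.21, -0.2, 0], "angular": [0, 0, 0]}, {"offset": [-0.215, -0.205, 0], "angular": [0, 0, 0]}, {"offset": [0, 0, 0], "angular": [0, 0, 0]}, {"offset": [0, 0, 0.12], "angular": [0, 0, 0]}, {"offset": [0, 0, 0.05], "angular": [0, 0, 0]}, {"offset": [0, 0, 0.03], "angular": [0, 0, 0]}, {"offset": [0, 0, 0], "angular": [0, 0, 0]}, {"offset": [0, 0, 0], "angular": [0, 0, 0]}]}}

```text
t: 9.05
eef_pos: [0.5293, -0.2678, 0.0757]
tool_rot: [0.104, -0.0, 0.995, 0.002]
contact_force: [-15.6, 7.9, 27.0]
grip_width: 0.001
gripper_force: 14.7
```

Run:
```python
from h import *
w=np.load("w.npz");s=arm.sense();print((w["R"].T@(np.array(s["eef_pos"])-w["p"])).round(4),w["R"].T@s["contact_force"],s["t"])
```

```text
[-0.0348 -0.0496  0.1073] [  9.67726553   7.94828237 -29.69622913] 9.05
```

>>> {"op": "servo_tool", "data": {"rows": [{"offset": [0, 0, 0], "angular": [0, 0, 0]}, {"offset": [0, 0, -0.2], "angular": [0, 0, 0]}, {"offset": [0.21, -0.01, 0], "angular": [0, 0, 0]}, {"offset": [0.215, 0, 0], "angular": [0, 0, 0]}, {"offset": [0, 0, 0], "angular": [0, 0, 0]}, {"offset": [0, 0, 0.12], "angular": [0, 0, 0]}, {"offset": [0, 0, 0.05], "angular": [0, 0, 0]}, {"offset": [0, 0, 0.03], "angular": [0, 0, 0]}, {"offset": [0, 0, 0], "angular": [0, 0, 0]}, {"offset": [0, 0, 0], "angular": [0, 0, 0]}]}}

```text
t: 10.3
eef_pos: [0.4806, -0.2693, 0.0653]
tool_rot: [0.105, -0.0, 0.994, 0.001]
contact_force: [-12.5, 7.4, 26.9]
grip_width: 0.001
gripper_force: 14.1
```

Run:
```python
from h import *
w=np.load("w.npz");s=arm.sense();print((w["R"].T@(np.array(s["eef_pos"])-w["p"])).round(4),w["R"].T@s["contact_force"],s["t"])
```

```text
[ 0.0151 -0.051   0.1072] [  6.6256084    7.45459215 -28.9119532 ] 10.3
```

Blue is fully down. Now I'll retract clear.

>>> {"op": "servo_tool", "data": {"rows": [{"offset": [0, 0, 0], "angular": [0, 0, 0]}, {"offset": [0, 0, -0.2], "angular": [0, 0, 0]}, {"offset": [0, 0, -0.4], "angular": [0, 0, 0]}, {"offset": [0, 0, -0.4], "angular": [0, 0, 0]}, {"offset": [0, 0, -0.4], "angular": [0, 0, 0]}, {"offset": [0, 0, -0.2], "angular": [0, 0, 0]}, {"offset": [0, 0, 0], "angular": [0, 0, 0]}, {"offset": [0, 0, 0], "angular": [0, 0, 0]}, {"offset": [0, 0, 0], "angular": [0, 0, 0]}, {"offset": [0, 0, 0], "angular": [0, 0, 0]}]}}

```text
t: 11.55
eef_pos: [0.4401, -0.2698, 0.2511]
tool_rot: [0.104, -0.0, 0.995, -0.0]
contact_force: [-0.4, -0.5, -0.7]
grip_width: 0.004
gripper_force: 0.0
```

Run:
```python
from h import *
s=arm.sense();print(s["eef_pos"],s["contact_force"],s["qvel"])
print(arm.close_job())
```

```text
[ 0.44007314 -0.26984282  0.2510808 ] [-0.40487591 -0.51929978 -0.66549107] [-7.59821000e-04 -4.26160197e-03 -3.29278378e-04 -3.94445996e-03
 -7.07580314e-04  2.89826197e-03 -1.41189074e-06]
the job is handed in; nothing more can be done
None
```

I shut the cover, pressed the white, green (the box on the pan is green) and blue keys in that order, drew the arm clear and handed the job in at about 11.6 s; no verdict came back.

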